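Load the cook's caddy

TASK

Get the wooden caddy ready for the stove: stand the three black-capped glass spice jars (tan, red, green) in the three small front compartments, one in each, the white oil bottle on the steel drip liner in one large back compartment, and the pepper mill in the other. All five end upright on the compartment floors and must never fall over. The amber jar, the salt shaker and the honey jar do not belong in the caddy: leave them standing where they are.

Things in the scene. Friction and masses are not known exactly. Their poses are not given: they have to be found in the camera images.
- caddy: fixed open wooden box 162 (x) x 204 (y) mm. Origin: centre of underside; x to its back, y to its left. Floor 8 mm up. Front and inner walls 40 mm high, back half 52. Front row: three 60 x 60 mm compartments, centres x -45, y -66, 0, 66 mm. Back row: two, 84 (x) x 93 (y) mm, centres x 33, y -49.5 and 49.5; one has a steel drip liner on its floor, the other a cork mat (top 11 mm above worktop)
- drip_liner: shallow bright steel tray, 80 x 89 x 8 mm, lying in one of the two large compartments of the caddy (left or right varies) and staying there. Origin: centre of its underside, 8 mm above the worktop; axes as the caddy's. Its floor is 2 mm thick (top 10 mm above the worktop), its rim 2 mm thick and 8 mm high
- jar_tan: round clear-glass spice jar with black cap and tan spice inside, 44 mm diameter, 92 mm tall, 0.13 kg; the cap, 41 mm across, is the top 20 mm and the best grip. Origin: centre of underside, z up its axis, turn about z arbitrary. Starts upright on the worktop
- jar_red: round clear-glass spice jar with black cap and red spice inside, 44 mm diameter, 92 mm tall, 0.13 kg; the cap, 41 mm across, is the top 20 mm and the best grip. Origin: centre of underside, z up its axis, turn about z arbitrary. Starts upright on the worktop
- jar_green: round clear-glass spice jar with black cap and grey-green spice inside, 44 mm diameter, 92 mm tall, 0.13 kg; the cap, 41 mm across, is the top 20 mm and the best grip. Origin: centre of underside, z up its axis, turn about z arbitrary. Starts upright on the worktop
- oil_bottle: white glazed oil bottle with a brown band and a slim pourer, 59 mm diameter, 170 mm tall, 0.42 kg. Above the shoulder, from 135 mm height, is a slim neck, 24 mm across at its foot, good to grip at 140 to 160 mm. Origin: centre of its underside, z up along its axis. Starts upright on the worktop
- pepper_mill: dark brown turned-wood pepper mill, 58 mm diameter, 160 mm tall, 0.18 kg; its head, 50 mm across between 116 and 149 mm height, is a good grip and does not turn here; a 12 mm metal knob tops it. Origin: centre of its underside, z up along its axis. Starts upright on the worktop
- amber_jar: brown amber-glass jar with a black lid, 42 mm diameter, 72 mm tall, shorter than the spice jars; not to be moved. Origin: centre of its underside
- salt_shaker: glass salt shaker with a grey domed metal top, 44 mm diameter, 90 mm tall; not to be moved. Origin: centre of its underside
- honey_jar: wide glass honey jar with a black lid, 65 mm diameter, 86 mm tall, beside a green cup on a small round footed board (176 mm, top 42 mm above the worktop), under the wall cabinets, whose doors begin 0.62 m ahead of the robot base, 0.46 m above the worktop; not to be moved. Origin: centre of its underside

How it is judged:
At the end, for the whole second after the job is handed in: Each spice jar stands in its own front compartment (within 14 mm of the centre), the oil bottle on the drip liner (14 mm front to back, 20 mm sideways), the mill in the other large one (18, 24 mm); all on the floor (height within 6 mm), upright within 0.1 rad, at rest, released (x of jar_tan in the frame of caddy between -0.059 and -0.031 m and (y of jar_tan in the frame of caddy between -0.08 and -0.052 m or y of jar_tan in the frame of caddy between -0.014 and 0.014 m or y of jar_tan in the frame of caddy between 0.052 and 0.08 m) and z of jar_tan in the frame of caddy between 0.002 and 0.014 m and x of jar_red in the frame of caddy between -0.059 and -0.031 m and (y of jar_red in the frame of caddy between -0.08 and -0.052 m or y of jar_red in the frame of caddy between -0.014 and 0.014 m or y of jar_red in the frame of caddy between 0.052 and 0.08 m) and z of jar_red in the frame of caddy between 0.002 and 0.014 m and x of jar_green in the frame of caddy between -0.059 and -0.031 m and (y of jar_green in the frame of caddy between -0.08 and -0.052 m or y of jar_green in the frame of caddy between -0.014 and 0.014 m or y of jar_green in the frame of caddy between 0.052 and 0.08 m) and z of jar_green in the frame of caddy between 0.002 and 0.014 m and x of oil_bottle in the frame of drip_liner between -0.014 and 0.014 m and y of oil_bottle in the frame of drip_liner between -0.02 and 0.02 m and z of oil_bottle in the frame of drip_liner between -0.004 and 0.008 m and x of pepper_mill in the frame of caddy between 0.015 and 0.051 m and z of pepper_mill in the frame of caddy between 0.005 and 0.017 m and (y of pepper_mill in the frame of caddy between -0.0735 and -0.0255 m or y of pepper_mill in the frame of caddy between 0.0255 and 0.0735 m) and horizontal distance between pepper_mill and drip_liner above 0.06 m and angle between each of jar_tan, jar_red, jar_green, oil_bottle, pepper_mill's own z axis and vertical below 0.1 rad and linear speed of each of jar_tan, jar_red, jar_green, oil_bottle, pepper_mill below 0.02 m/s and contact force between the fingers and jar_tan below 0.1 N and contact force between the fingers and jar_red below 0.1 N and contact force between the fingers and jar_green below 0.1 N and contact force between the fingers and oil_bottle below 0.1 N and contact force between the fingers and pepper_mill below 0.1 N); the robot touches nothing.
It fails at once if the amber jar, to be left alone, moves more than 30 mm or is knocked over (distance of amber_jar from where it was at the start of the episode above 0.03 m or angle between amber_jar's own z axis and vertical above 0.3 rad).
It fails at once if the salt shaker, to be left alone, moves more than 30 mm or is knocked over (distance of salt_shaker from where it was at the start of the episode above 0.03 m or angle between salt_shaker's own z axis and vertical above 0.3 rad).
It fails at once if the honey jar, to be left alone, moves more than 30 mm or is knocked over (distance of honey_jar from where it was at the start of the episode above 0.03 m or angle between honey_jar's own z axis and vertical above 0.3 rad).
It fails at once if a spice jar, the oil bottle or the pepper mill falls over (angle between any of jar_tan, jar_red, jar_green, oil_bottle, pepper_mill's own z axis and vertical above 0.8 rad).
It also fails if it takes over 120 s, if anything falls off the work surface, if the arm or the gripper's body presses on something with over 40 N, if the wrist force passes 120 N, or if a joint passes its speed limit or range.

ROBOT

A 6-joint arm with a two-finger parallel gripper is mounted at the origin on a cart in front of the work surface, level with it; the furniture and walls round the work are solid. World frame = base frame: x ahead of the robot, y to its left, z up, the work surface at z = 0. Lengths are in m, angles in rad, forces in N, time in s.
With the tool pointing down it reaches from about 0.375 to 0.9 m from the base axis. Payload 3.1 kg.
Tool frame: the origin (TCP) lies between the finger pads; the fingertips stand robot.finger_overhang ahead of it and the grasp point (between the pads) lies 3 mm ahead of it (robot.finger_overhang is the distance from the TCP to the fingertips, in m); z points along the fingers, y is the line along which they close (so a half turn about z gives the same grasp; the last joint's range is limited). The gripper opens to 87 mm and grips with 3 to 60 N. Pads are 19 mm wide; open, the fingers measure 117 mm over their backs; the gripper's body (75 mm by 190 mm) begins 51 mm behind the grasp point.
Start: joints at [-1.401, 0.527, 1.433, -0, 1.181, -0.178], TCP at [0.214, -0.587, 0.245] pointing down, gripper open.
Joint ranges: [-3.08, 3.08], [-0.75, 2.2], [0.22, 2.44], [-1.43, 4.57], [0, 2.65], [-2.85, 2.85]. Speed limits (rad/s): [2.79, 2.79, 3.14, 3.14, 3.14, 3.14].

INTERFACE

Orientations are given as a unit quaternion [x, y, z, w].
In Python, from rig import get_obs, vision, hand_in, nets, robot gives the robot as it stands.
- The arm moves only by the tool apply_moves, never from a script. Its argument "series" is a list of rows, each an object with "offset": the shift along the world's x, y, z in cm, a list of three; "rot": the turn, a rotation vector about the world's x, y, z in degrees, a list of three. A call has 1 to 20 rows; each row is the pose to reach, as a shift and turn from the pose commanded when the call began; what a row does not reach only later rows make up. A row lasts 1/10 s, in which the tool goes at most 50 mm and 8.59 degrees, less where a joint would pass 70% of its speed; a pose out of reach is approached as far as the arm can. A call with a gripper value outside its range is refused whole. "hand" is the opening, from 0 (shut) to 1 (fully open), set as the call begins (left out, the last holds). The fingers move at their own pace and stop on an object; "newtons" is the grip in N (left out, the last holds). Time passes only in rows, so rows that repeat a pose let the fingers close. It gives the time, the measured TCP pose, the force, the opening and the grip force at its end, in the units of the state.
- get_obs(): the state, without advancing time (a new reading comes with each control period).
- vision.camera(name): name is "scene" or "side" or "wrist"; returns the picture (384x512x3 uint8, red, green, blue); there is no depth.
- vision.calibration(name): a dict with "K" (3x3 intrinsics, pixels), "R" (3x3) and "t" (3): a world point X has camera coordinates R X + t. Camera axes: x right, y down, z forward; pixel columns grow to the right and rows downward; lengths in m; the calibration is good to about 2 mm. A picture is of the moment at which its call begins: read the wrist's pose just before it. calibration takes no time and is no camera call; for the wrist camera it gives the pose at the moment of the call.
- hand_in(): hands the job in; it is judged then, once.
Trained networks look in the newest picture that a camera, given by its name, has taken for a name from the list of things; names that differ only in an ending like _2 or _b are one class to them, and where a whole thing is asked for, a point or a joint stands for the part that bears it (a point fixed in the world has none). Each returns a list of dicts, best first, with "conf" (0 to 1); they miss things now and then, are a little off and sometimes report something else, mostly with a low value. They report only what shows in the picture. A call takes as long as a camera call.
- nets.search_frame(camera, query): "centre" ([x, y, z] in m, in world coordinates, good to about 4 mm: the middle of the surface that is visible of it).
- nets.spot_point(camera, query): "centre" ([x, y, z] in m, in world coordinates, good to about 4 mm: a listed point, or the origin of a listed thing).
The state is a dict: "time": time; "q": joint angles; "joint_velocities": joint speeds; "joint_torque": joint torques, N m; "position": TCP position; "tool_rot": TCP orientation; "ft_force": force on the tool from outside, world axes, zero at the start; "moment": the same for the moment, N m; "grip_width": finger opening in m; "grip_force": force on a finger pad.
Only numpy, scipy, OpenCV 4.12 (cv2) and the standard library are available. Lean on these libraries where they do the work, as an engineer would, in place of code of your own. Each camera call takes 0.05 s, during which the arm holds its last target. There are 200 camera calls.

## Working session

There is one attempt and no reset: what is moved stays moved. The work goes in short steps, Python scripts to look and compute and a tool call to move; the robot and the scene stay as the last step left them, time stands still between calls to the robot, and variables do not carry over. Pictures are saved under pics/ and viewed, at most 14 in all, crops included, and the job is handed in when it is done.

Besides the shell and the picture viewer there is one more tool, called after ">>>" in YAML: its name, and indented under it one key for each argument. apply_moves: Moves the arm, as the interface text tells. Its arguments: {"type":"object","properties":{"series":{"type":"array"},"hand":{"type":"number"},"newtons":{"type":"number"}},"required":["series"]}

```bash
mkdir -p pics; python3 - <<'E'
from rig import get_obs, vision, nets, robot
import cv2, numpy as np
o=get_obs(); print(o['time'],o['position'],o['tool_rot'],o['grip_width'],robot.finger_overhang)
a=[]
for c in ("scene","side"):
    im=vision.camera(c); cv2.imwrite(f'pics/{c}0.png',im[:,:,::-1])
    for q in ("caddy","drip_liner","jar_tan","jar_red","jar_green","oil_bottle","pepper_mill","amber_jar","salt_shaker","honey_jar"):
        r=nets.spot_point(c,q); print(c,q,[(np.round(d['centre'],3).tolist(),round(d['conf'],2)) for d in r[:3]])
print(get_obs()['time'])
E
```

```text
0.0 [ 0.21348738 -0.58669314  0.24356243] [ 9.84836491e-01  1.73481837e-01  2.47384553e-06 -1.06709493e-03] 0.0866338746985283 0.022
scene caddy [([0.483, 0.203, -0.004], 0.65)]
scene drip_liner [([0.431, -0.4, -0.002], 0.61)]
scene jar_tan [([0.433, -0.399, -0.002], 0.58)]
scene jar_red [([0.45, -0.271, -0.004], 0.49)]
scene jar_green [([0.535, -0.01, 0.002], 0.79)]
scene oil_bottle []
scene pepper_mill [([0.537, -0.388, -0.002], 0.7), ([0.443, -0.274, -0.004], 0.41)]
scene amber_jar []
scene salt_shaker [([0.448, -0.271, -0.001], 0.55)]
scene honey_jar [([0.714, 0.082, 0.04], 0.57)]
side caddy [([0.481, 0.204, 0.0], 0.8)]
side drip_liner [([0.5, 0.262, 0.009], 0.73)]
side jar_tan []
side jar_red [([0.553, -0.145, -0.0], 0.91), ([0.485, 0.204, -0.003], 0.31)]
side jar_green [([0.534, -0.014, -0.001], 0.84)]
side oil_bottle [([0.443, -0.128, 0.002], 0.83)]
side pepper_mill [([0.536, -0.395, -0.002], 0.61)]
side amber_jar [([0.541, -0.273, 0.003], 0.48)]
side salt_shaker [([0.448, -0.274, -0.001], 0.67)]
side honey_jar [([0.716, 0.08, 0.041], 0.8)]
1.1
```

View pics/scene0.png

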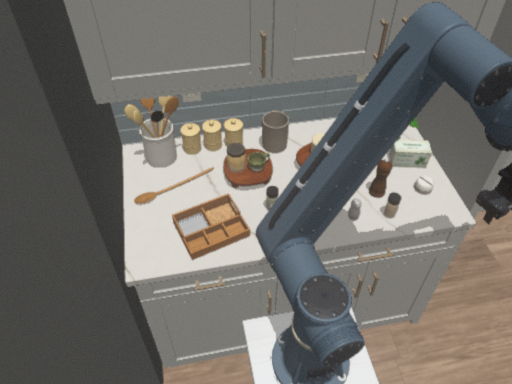

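View pics/side0.png

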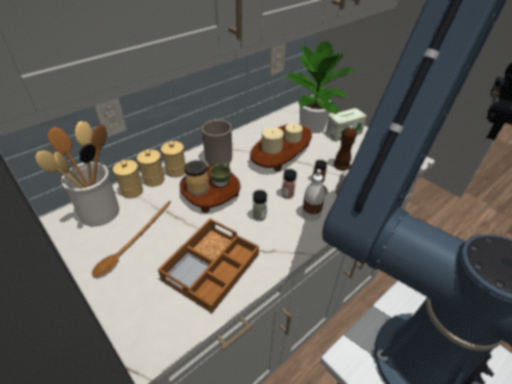

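The side view has the whole caddy clear, with the liner in the left-hand large compartment (185,268) and cork at (212,242). Red is at (289,183), green at (260,205), oil at (315,195), and the mill is at (380,180) in the scene view. I'll overlay the caddy model to check its yaw.

```bash
cat > h.py <<'E'
from rig import get_obs, vision, nets, robot
import cv2, numpy as np
from scipy.spatial.transform import Rotation as Rn
def proj(c,P):
    k=vision.calibration(c); q=(np.asarray(P)@np.array(k['R']).T+np.array(k['t']))@np.array(k['K']).T
    return q[:,:2]/q[:,2:]
def W(pose,P):
    x,y,a=pose; P=np.asarray(P,float); R=np.array([[np.cos(a),-np.sin(a)],[np.sin(a),np.cos(a)]])
    return np.c_[P[:,:2]@R.T+[x,y],P[:,2]]
def best(c,q): 
    r=nets.spot_point(c,q); return [(np.round(d['centre'],3).tolist(),round(d['conf'],2)) for d in r[:2]]
LINES=[[(-.081,-.102,.04),(-.081,.102,.04)],[(-.081,-.102,0),(-.081,.102,0)],[(.081,-.102,.052),(.081,.102,.052)],[(-.012,-.102,.04),(-.012,.102,.04)],
[(-.081,-.102,0),(-.081,-.102,.04)],[(-.081,.102,0),(-.081,.102,.04)],[(-.081,-.102,.04),(-.012,-.102,.04)],[(-.081,.102,.04),(-.012,.102,.04)],[(-.081,-.102,0),(.081,-.102,0)]]
E
python3 - <<'E'
from h import *
im=cv2.imread('pics/side0.png'); s=5; x0,y0=145,210
im=cv2.resize(im[y0:y0+110,x0:x0+130],None,fx=s,fy=s,interpolation=cv2.INTER_CUBIC)
for l in LINES:
    p=proj('side',W((.482,.2035,.29),l)); p=((p-[x0,y0]+.5)*s).astype(int)
    cv2.line(im,tuple(map(int,p[0])),tuple(map(int,p[1])),(0,255,0),1)
cv2.imwrite('pics/ov.png',im)
E
```

```text
(no output)
```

View pics/ov.png

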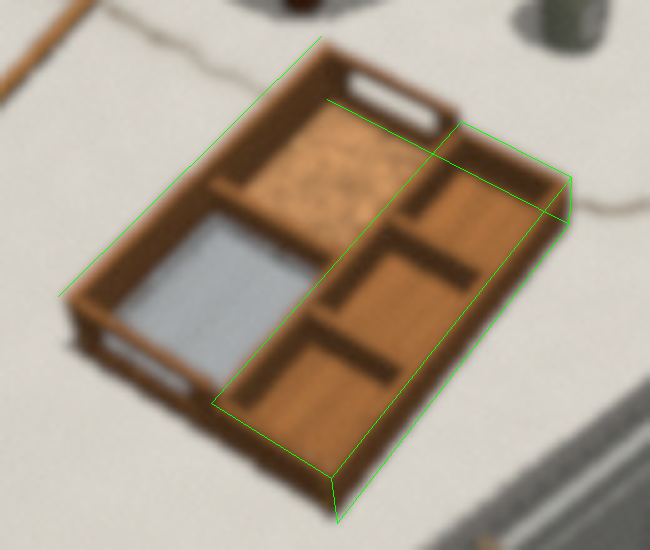

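The overlay is close: the back edge sits about 1–2 px off. The corners read in crop pixels: front-left bottom (335,519), front-right bottom (568,228), back-right top (326,45), back-left top (68,298), back-left bottom (75,347). I'll fit to those.

```bash
python3 - <<'E'
from h import *
from scipy.optimize import least_squares
P=[(-.081,.102,0),(-.081,-.102,0),(.081,-.102,.052),(.081,.102,.052),(.081,.102,0),(-.081,-.102,.04)]
U=np.array([(335,519),(568,228),(326,45),(68,298),(75,347),(571,182)])/5-.5+[145,210]
r=least_squares(lambda p:(proj('side',W(p,P))-U).ravel(),(.482,.2035,.29),x_scale=(.01,.01,.1))
print(r.x,np.round(r.fun,2))
print(np.round(W(r.x,[(-.045,-.066,.008),(-.045,0,.008),(-.045,.066,.008),(.033,-.0495,.011),(.033,.0495,.01)]),4))
E
```

```text
[0.4816998  0.20293322 0.27496726] [-0.14  0.82  0.86 -0.12 -0.03 -1.81 -1.69 -0.95  0.51  1.57  0.66 -0.45]
[[0.4563 0.1272 0.008 ]
 [0.4384 0.1907 0.008 ]
 [0.4205 0.2542 0.008 ]
 [0.5269 0.1643 0.011 ]
 [0.5    0.2595 0.01  ]]
```

>>> apply_moves:
  series:
    - {"offset": [2, 2, 3], "rot": [0, 0, -6]}
    - {"offset": [5, 5, 7], "rot": [0, 0, -14]}
    - {"offset": [8, 9, 10], "rot": [0, 0, -20]}
    - {"offset": [12, 12, 12], "rot": [0, 0, -20]}
    - {"offset": [15, 15, 12], "rot": [0, 0, -20]}
    - {"offset": [15, 15, 12], "rot": [0, 0, -20]}
    - {"offset": [15, 15, 12], "rot": [0, 0, -20]}
    - {"offset": [15, 15, 12], "rot": [0, 0, -20]}
  hand: 1

```text
time: 1.9
position: [0.363, -0.4378, 0.3641]
tool_rot: [1.0, -0.0, -0.001, 0.0]
ft_force: [0.4, -0.1, -0.0]
grip_width: 0.0872
grip_force: 0.0
```

```bash
python3 - <<'E'
from h import *
for c in ("wrist","scene","side"):
    im=vision.camera(c); cv2.imwrite(f'pics/{c}1.png',im[:,:,::-1])
    for q in ("jar_tan","jar_red","jar_green","pepper_mill","oil_bottle","amber_jar","salt_shaker"): print(c,q,best(c,q))
E
```

```text
wrist jar_tan [([0.432, -0.398, -0.005], 0.93)]
wrist jar_red [([0.556, -0.144, 0.003], 0.66)]
wrist jar_green [([0.537, -0.017, 0.0], 0.83)]
wrist pepper_mill []
wrist oil_bottle [([0.446, -0.133, 0.001], 0.9)]
wrist amber_jar [([0.538, -0.273, 0.0], 0.65)]
wrist salt_shaker [([0.447, -0.275, 0.002], 0.67)]
scene jar_tan [([0.429, -0.398, -0.003], 0.78), ([0.54, -0.274, -0.001], 0.18)]
scene jar_red [([0.548, -0.14, 0.001], 0.42)]
scene jar_green []
scene pepper_mill [([0.534, -0.389, -0.002], 0.78)]
scene oil_bottle [([0.447, -0.136, 0.002], 0.78)]
scene amber_jar [([0.538, -0.275, -0.003], 0.61)]
scene salt_shaker [([0.446, -0.273, -0.002], 0.8)]
side jar_tan []
side jar_red [([0.552, -0.144, -0.004], 0.83), ([0.537, -0.391, -0.004], 0.54)]
side jar_green [([0.535, -0.01, -0.001], 0.96)]
side pepper_mill [([0.535, -0.392, -0.003], 0.46)]
side oil_bottle [([0.443, -0.129, -0.002], 0.76)]
side amber_jar [([0.54, -0.272, 0.001], 0.6), ([0.482, 0.203, 0.002], 0.59)]
side salt_shaker []
```

View pics/wrist1.png

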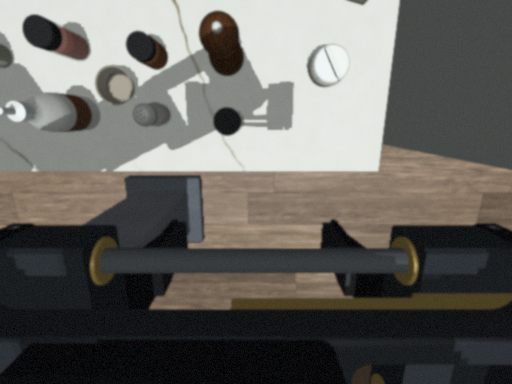

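The wrist view shows the tan cap (228,120), mill (220,45), amber (147,50), salt (150,113), red (55,37) and oil (45,110). There is also an unlisted cup-like thing at (115,85), so I'll check it in the scene view.

```bash
python3 - <<'E'
from h import *
a=cv2.imread('pics/scene1.png'); cv2.imwrite('pics/s1c.png',cv2.resize(a[110:260,220:450],None,fx=3.4,fy=3.4,interpolation=cv2.INTER_CUBIC))
E
```

```text
(no output)
```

View pics/s1c.png

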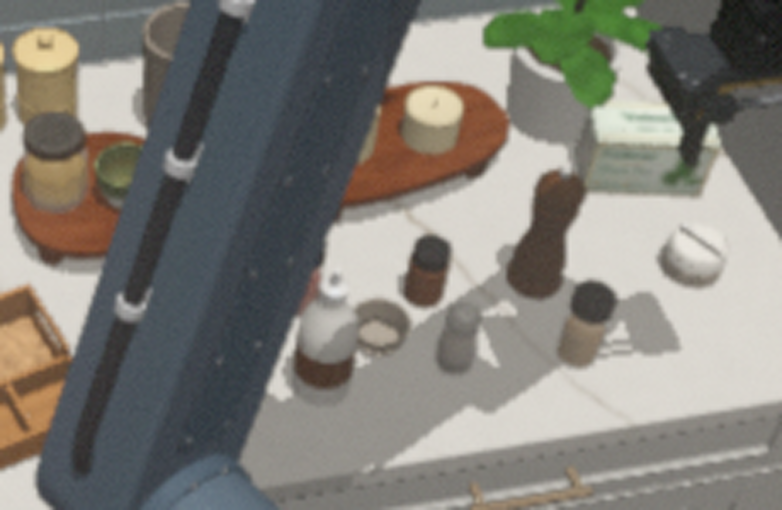

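The extra thing is just a low bowl at (380,325), beside the oil bottle, so it won't matter. Going for the tan jar.

>>> apply_moves:
  series:
    - {"offset": [3, 2, -3], "rot": [0, 0, 0]}
    - {"offset": [6.9, 3.9, -6], "rot": [0, 0, 0]}
    - {"offset": [6.9, 3.9, -10], "rot": [0, 0, 0]}
    - {"offset": [6.9, 3.9, -14], "rot": [0, 0, 0]}
    - {"offset": [6.9, 3.9, -18], "rot": [0, 0, 0]}
    - {"offset": [6.9, 3.9, -21.5], "rot": [0, 0, 0]}
    - {"offset": [6.9, 3.9, -24.5], "rot": [0, 0, 0]}
    - {"offset": [6.9, 3.9, -26.5], "rot": [0, 0, 0]}
    - {"offset": [6.9, 3.9, -27.9], "rot": [0, 0, 0]}
    - {"offset": [6.9, 3.9, -27.9], "rot": [0, 0, 0]}
    - {"offset": [6.9, 3.9, -27.9], "rot": [0, 0, 0]}

```text
time: 4.2
position: [0.433, -0.3988, 0.086]
tool_rot: [1.0, -0.0, 0.0, 0.0]
ft_force: [-0.5, -0.5, -0.0]
grip_width: 0.087
grip_force: 0.0
```

>>> apply_moves:
  series:
    - {"offset": [0, 0, 0], "rot": [0, 0, 0]}
    - {"offset": [0, 0, 0], "rot": [0, 0, 0]}
    - {"offset": [0, 0, 0], "rot": [0, 0, 0]}
    - {"offset": [0, 0, 0], "rot": [0, 0, 0]}
    - {"offset": [0, 0, 0], "rot": [0, 0, 0]}
    - {"offset": [0, 0, 0], "rot": [0, 0, 0]}
    - {"offset": [0, 0, 0], "rot": [0, 0, 0]}
  hand: 0.3
  newtons: 15

```text
time: 4.9
position: [0.4326, -0.3982, 0.0855]
tool_rot: [1.0, -0.0, -0.0, -0.0]
ft_force: [-0.6, -0.2, 0.0]
grip_width: 0.0403
grip_force: 14.7
```

>>> apply_moves:
  series:
    - {"offset": [0, 0, 1], "rot": [0, 0, 0]}
    - {"offset": [0, 0, 4], "rot": [0, 0, 0]}
    - {"offset": [0, 0, 8], "rot": [0, 0, 0]}
    - {"offset": [0, 0, 12], "rot": [0, 0, 0]}
    - {"offset": [0, 0, 16], "rot": [0, 0, 0]}
    - {"offset": [0, 2, 19], "rot": [0, 0, 0]}
    - {"offset": [0, 5, 21], "rot": [0, 0, 0]}
    - {"offset": [0, 9, 21], "rot": [0, 0, 1]}
    - {"offset": [0, 13, 21], "rot": [0, 0, 3]}
    - {"offset": [0, 17, 21], "rot": [0, 0, 5]}
    - {"offset": [0, 21, 21], "rot": [0, 0, 7]}
    - {"offset": [0, 25, 21], "rot": [0, 0, 9]}
    - {"offset": [0, 29, 21], "rot": [0, 0, 11]}
    - {"offset": [0, 33, 21], "rot": [0, 0, 13]}
    - {"offset": [0, 37, 21], "rot": [0, 0, 15.7]}
    - {"offset": [1, 41, 21], "rot": [0, 0, 15.7]}
    - {"offset": [2, 45, 21], "rot": [0, 0, 15.7]}
    - {"offset": [2.4, 49, 21], "rot": [0, 0, 15.7]}
    - {"offset": [2.4, 51.5, 21], "rot": [0, 0, 15.7]}
    - {"offset": [2.4, 52.5, 20], "rot": [0, 0, 15.7]}

```text
time: 6.9
position: [0.457, 0.1289, 0.2866]
tool_rot: [0.99, 0.138, 0.002, -0.0]
ft_force: [0.2, -0.7, -1.2]
grip_width: 0.0403
grip_force: 14.6
```

>>> apply_moves:
  series:
    - {"offset": [0, 0, 0], "rot": [0, 0, 0]}
    - {"offset": [0, 0, 0], "rot": [0, 0, 0]}
    - {"offset": [0, 0, 0], "rot": [0, 0, 0]}

```text
time: 7.2
position: [0.4567, 0.1254, 0.2855]
tool_rot: [0.991, 0.136, -0.0, 0.0]
ft_force: [0.8, -0.7, -1.0]
grip_width: 0.04
grip_force: 14.6
```

```bash
python3 - <<'E'
from h import *
print(np.round(get_obs()['q'],2))
for c in ("wrist","side"):
    im=vision.camera(c); cv2.imwrite(f'pics/{c}2.png',im[:,:,::-1])
    for q in ("caddy","drip_liner","jar_tan"): print(c,q,best(c,q))
a=cv2.imread('pics/side2.png'); cv2.imwrite('pics/s2.png',np.hstack([cv2.imread('pics/wrist2.png'),a[120:320,60:300].repeat(2,0)[:384].repeat(1,1)[:, :240]]))
E
```

```text
[ 0.03  0.27  1.75 -0.    1.12  1.33]
wrist caddy [([0.477, 0.202, 0.001], 0.94)]
wrist drip_liner []
wrist jar_tan [([0.455, 0.129, 0.195], 0.65), ([0.557, -0.14, 0.001], 0.5)]
side caddy []
side drip_liner [([0.504, 0.258, 0.006], 0.91), ([0.482, 0.205, -0.004], 0.47)]
side jar_tan [([0.459, 0.127, 0.203], 0.69)]
```

View pics/wrist2.png

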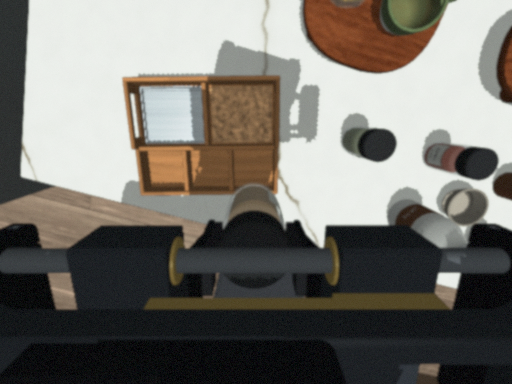

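The wrist view shows the caddy squarely aligned with the tool: back corners (125,78) and (280,76), front corners (141,195) and (278,192). The tan jar is held upright. Fitting the pose from this view as a check.

```bash
python3 - <<'E'
from h import *
from scipy.optimize import least_squares
P=[(.081,.102,.052),(.081,-.102,.052),(-.081,.102,.04),(-.081,-.102,.04)]
U=np.array([(124,78),(280,76),(141,195),(278,192)])
r=least_squares(lambda p:(proj('wrist',W(p,P))-U).ravel(),(.482,.2035,.27),x_scale=(.01,.01,.1))
print(r.x,np.round(r.fun,1)); print(np.round(proj('wrist',W((.4817,.203,.275),P)),1))
E
```

```text
[0.48257297 0.20114091 0.28544996] [-2.1 -1.1  1.2 -1.2  0.2  1.   0.8  2.4]
[[120.9  76.3]
 [280.3  76. ]
 [139.2 195.5]
 [276.8 195.3]]
```

>>> apply_moves:
  series:
    - {"offset": [0, 0.1, -4], "rot": [0, 0, 0]}
    - {"offset": [0, 0.1, -8], "rot": [0, 0, 0]}
    - {"offset": [0, 0.1, -11.5], "rot": [0, 0, 0]}
    - {"offset": [0, 0.1, -14], "rot": [0, 0, 0]}
    - {"offset": [0, 0.1, -16], "rot": [0, 0, 0]}
    - {"offset": [0, 0.1, -17.5], "rot": [0, 0, 0]}
    - {"offset": [0, 0.1, -18.4], "rot": [0, 0, 0]}
    - {"offset": [0, 0.1, -18.9], "rot": [0, 0, 0]}
    - {"offset": [0, 0.1, -19.1], "rot": [0, 0, 0]}
    - {"offset": [0, 0.1, -19.1], "rot": [0, 0, 0]}
    - {"offset": [0, 0.1, -19.1], "rot": [0, 0, 0]}

```text
time: 8.7
position: [0.4571, 0.1277, 0.0952]
tool_rot: [0.991, 0.136, 0.001, 0.0]
ft_force: [0.4, -0.3, -1.7]
grip_width: 0.0404
grip_force: 14.6
```

>>> apply_moves:
  series:
    - {"offset": [0, 0, -0.1], "rot": [0, 0, 0]}
    - {"offset": [0, 0, -0.1], "rot": [0, 0, 0]}
    - {"offset": [0, 0, -0.1], "rot": [0, 0, 0]}
    - {"offset": [0, 0, -0.1], "rot": [0, 0, 0]}
    - {"offset": [0, 0, -0.1], "rot": [0, 0, 0]}
    - {"offset": [0, 0, 1], "rot": [0, 0, 0]}
    - {"offset": [0, 0, 4], "rot": [0, 0, 0]}
    - {"offset": [0, 0, 8], "rot": [0, 0, 0]}
    - {"offset": [0, -1, 12], "rot": [0, 0, 0]}
    - {"offset": [2, -4, 12], "rot": [0, 0, 0]}
    - {"offset": [4, -7, 12], "rot": [0, 0, 0]}
    - {"offset": [6, -10, 11], "rot": [0, 0, 0]}
    - {"offset": [7.8, -13, 10], "rot": [0, 0, 0]}
    - {"offset": [7.8, -14, 8], "rot": [0, 0, 0]}
    - {"offset": [7.8, -14, 7.5], "rot": [0, 0, 0]}
    - {"offset": [7.8, -14, 7.5], "rot": [0, 0, 0]}
  hand: 1

```text
time: 10.3
position: [0.5334, -0.0119, 0.1691]
tool_rot: [0.991, 0.136, -0.001, -0.001]
ft_force: [0.4, 0.0, 0.8]
grip_width: 0.0867
grip_force: 0.0
```

```bash
python3 - <<'E'
from h import *
for c in ("wrist","side","scene"):
    im=vision.camera(c); cv2.imwrite(f'pics/{c}3.png',im[:,:,::-1])
    for q in ("jar_tan","jar_green","jar_red"): print(c,q,best(c,q))
print(get_obs()['position'])
E
```

```text
wrist jar_tan [([0.454, 0.129, 0.004], 0.66)]
wrist jar_green [([0.538, -0.016, -0.002], 0.62)]
wrist jar_red [([0.556, -0.142, 0.003], 0.84)]
side jar_tan [([0.454, 0.13, 0.009], 0.72)]
side jar_green [([0.536, -0.014, 0.0], 0.9)]
side jar_red [([0.551, -0.145, 0.001], 0.77)]
scene jar_tan []
scene jar_green [([0.534, -0.009, 0.001], 0.63)]
scene jar_red [([0.55, -0.142, 0.001], 0.63)]
[ 0.53466057 -0.01220454  0.16970397]
```

View pics/wrist3.png

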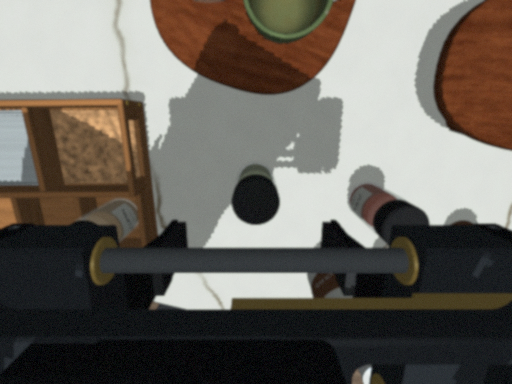

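The tan jar stands in the right front compartment at (115,215), and the green cap at (256,200) is centred between the fingers. Going down to grasp, then lifting.

>>> apply_moves:
  series:
    - {"offset": [0.1, -0.1, -3.5], "rot": [0, 0, 0]}
    - {"offset": [0.1, -0.1, -6], "rot": [0, 0, 0]}
    - {"offset": [0.1, -0.1, -7.5], "rot": [0, 0, 0]}
    - {"offset": [0.1, -0.1, -8.4], "rot": [0, 0, 0]}
    - {"offset": [0.1, -0.1, -8.4], "rot": [0, 0, 0]}
    - {"offset": [0.1, -0.1, -8.4], "rot": [0, 0, 0]}
    - {"offset": [0.1, -0.1, -8.4], "rot": [0, 0, 0]}

```text
time: 11.6
position: [0.5364, -0.0135, 0.0864]
tool_rot: [0.991, 0.136, 0.001, 0.0]
ft_force: [-0.3, -0.5, 0.3]
grip_width: 0.0873
grip_force: 0.0
```

>>> apply_moves:
  series:
    - {"offset": [0, 0, 0], "rot": [0, 0, 0]}
    - {"offset": [0, 0, 0], "rot": [0, 0, 0]}
    - {"offset": [0, 0, 0], "rot": [0, 0, 0]}
    - {"offset": [0, 0, 0], "rot": [0, 0, 0]}
    - {"offset": [0, 0, 0], "rot": [0, 0, 0]}
    - {"offset": [0, 0, 0], "rot": [0, 0, 0]}
    - {"offset": [0, 0, 0], "rot": [0, 0, 0]}
  hand: 0.3
  newtons: 15

```text
time: 12.3
position: [0.5355, -0.0133, 0.0855]
tool_rot: [0.991, 0.136, -0.0, -0.0]
ft_force: [0.4, 0.6, -0.1]
grip_width: 0.0406
grip_force: 14.8
```

>>> apply_moves:
  series:
    - {"offset": [0, 0, 1], "rot": [0, 0, 0]}
    - {"offset": [0, 0, 4], "rot": [0, 0, 0]}
    - {"offset": [0, 0, 8], "rot": [0, 0, 0]}
    - {"offset": [0, 0, 12], "rot": [0, 0, 0]}
    - {"offset": [-1, 3, 15], "rot": [0, 0, 0]}
    - {"offset": [-3, 6.5, 15], "rot": [0, 0, 0]}
    - {"offset": [-4.5, 10, 15], "rot": [0, 0, 0]}
    - {"offset": [-6, 13.5, 15], "rot": [0, 0, 0]}
    - {"offset": [-7.5, 17, 15], "rot": [0, 0, 0]}
    - {"offset": [-9, 20.5, 15], "rot": [0, 0, 0]}
    - {"offset": [-10.5, 23.5, 15], "rot": [0, 0, 0]}
    - {"offset": [-11.2, 26, 15], "rot": [0, 0, 0]}
    - {"offset": [-11.5, 26.7, 14], "rot": [0, 0, 0]}
    - {"offset": [-11.5, 26.7, 11], "rot": [0, 0, 0]}
    - {"offset": [-11.5, 26.7, 8], "rot": [0, 0, 0]}
    - {"offset": [-11.5, 26.7, 6], "rot": [0, 0, 0]}
    - {"offset": [-11.5, 26.7, 6], "rot": [0, 0, 0]}
    - {"offset": [-11.5, 26.7, 6], "rot": [0, 0, 0]}

```text
time: 14.1
position: [0.4208, 0.2531, 0.1454]
tool_rot: [0.991, 0.136, -0.0, 0.0]
ft_force: [0.1, -0.5, -1.6]
grip_width: 0.0403
grip_force: 14.8
```

>>> apply_moves:
  series:
    - {"offset": [0, 0, -2], "rot": [0, 0, 0]}
    - {"offset": [0, 0, -3.5], "rot": [0, 0, 0]}
    - {"offset": [0, 0, -4.5], "rot": [0, 0, 0]}
    - {"offset": [0, 0, -5], "rot": [0, 0, 0]}
    - {"offset": [0, 0, -5.2], "rot": [0, 0, 0]}
    - {"offset": [0, 0, -5.2], "rot": [0, 0, 0]}
    - {"offset": [0, 0, -5.2], "rot": [0, 0, 0]}

```text
time: 14.8
position: [0.4211, 0.2538, 0.0941]
tool_rot: [0.991, 0.136, 0.001, -0.0]
ft_force: [0.2, 0.6, -1.7]
grip_width: 0.04
grip_force: 14.8
```

>>> apply_moves:
  series:
    - {"offset": [0, 0, 0], "rot": [0, 0, 0]}
    - {"offset": [0, 0, 0], "rot": [0, 0, 0]}
    - {"offset": [0, 0, 0], "rot": [0, 0, 0]}
    - {"offset": [0, 0, 0], "rot": [0, 0, 0]}
    - {"offset": [0, 0, 1.5], "rot": [0, 0, 0]}
    - {"offset": [0, 0, 5], "rot": [0, 0, 0]}
    - {"offset": [0, 0, 9], "rot": [0, 0, 0]}
    - {"offset": [1, -3, 11], "rot": [0, 0, 0]}
    - {"offset": [2.5, -7, 11], "rot": [0, 0, 0]}
    - {"offset": [4, -11, 11], "rot": [0, 0, 0]}
    - {"offset": [5.5, -15, 11], "rot": [0, 0, 0]}
    - {"offset": [7, -19, 11], "rot": [0, 0, 0]}
    - {"offset": [8.5, -23, 11], "rot": [0, 0, 0]}
    - {"offset": [10, -27, 11], "rot": [0, 0, 0]}
    - {"offset": [11.5, -31, 11], "rot": [0, 0, 0]}
    - {"offset": [12.5, -35, 11], "rot": [0, 0, 0]}
    - {"offset": [13.1, -38.5, 11], "rot": [0, 0, 0]}
    - {"offset": [13.1, -39.7, 10], "rot": [0, 0, 0]}
    - {"offset": [13.1, -39.7, 10], "rot": [0, 0, 0]}
    - {"offset": [13.1, -39.7, 10], "rot": [0, 0, 0]}
  hand: 1

```text
time: 16.8
position: [0.5504, -0.1419, 0.1927]
tool_rot: [0.991, 0.136, -0.001, -0.001]
ft_force: [0.9, -0.2, -0.8]
grip_width: 0.0872
grip_force: 0.0
```

```bash
python3 - <<'E'
from h import *
for c in ("wrist","side","scene"):
    im=vision.camera(c); cv2.imwrite(f'pics/{c}4.png',im[:,:,::-1])
    for q in ("jar_tan","jar_green","jar_red","oil_bottle","pepper_mill"): print(c,q,best(c,q))
print(get_obs()['position'])
E
```

```text
wrist jar_tan [([0.454, 0.129, 0.007], 0.57)]
wrist jar_green []
wrist jar_red [([0.556, -0.142, 0.005], 0.77)]
wrist oil_bottle [([0.444, -0.135, 0.0], 0.85)]
wrist pepper_mill [([0.53, -0.394, 0.0], 0.56)]
side jar_tan [([0.46, 0.126, 0.011], 0.77), ([0.503, 0.263, 0.009], 0.29)]
side jar_green [([0.422, 0.254, 0.01], 0.79)]
side jar_red [([0.549, -0.143, 0.0], 0.98)]
side oil_bottle [([0.446, -0.132, -0.002], 0.41)]
side pepper_mill []
scene jar_tan [([0.422, 0.259, 0.009], 0.63)]
scene jar_green [([0.423, 0.258, 0.01], 0.86)]
scene jar_red [([0.551, -0.144, -0.002], 0.85)]
scene oil_bottle [([0.447, -0.136, 0.004], 0.94)]
scene pepper_mill [([0.536, -0.391, -0.001], 0.95)]
[ 0.5516228  -0.14343492  0.19353178]
```

View pics/wrist4.png

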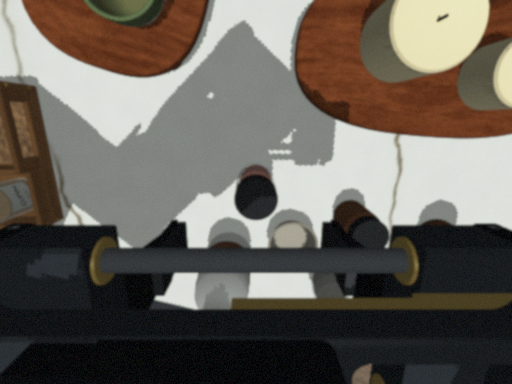

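Both placed jars stand upright per the networks, and the red cap at (256,197) is centred. Descending on it.

>>> apply_moves:
  series:
    - {"offset": [0, 0, -4], "rot": [0, 0, 0]}
    - {"offset": [0, 0, -7.5], "rot": [0, 0, 0]}
    - {"offset": [0, 0, -9.5], "rot": [0, 0, 0]}
    - {"offset": [0, 0, -10.8], "rot": [0, 0, 0]}
    - {"offset": [0, 0, -10.8], "rot": [0, 0, 0]}
    - {"offset": [0, 0, -10.8], "rot": [0, 0, 0]}
    - {"offset": [0, 0, -10.8], "rot": [0, 0, 0]}

```text
time: 18.4
position: [0.5526, -0.1438, 0.0868]
tool_rot: [0.991, 0.136, 0.001, 0.001]
ft_force: [-1.0, -0.1, -0.5]
grip_width: 0.0869
grip_force: 0.0
```

>>> apply_moves:
  series:
    - {"offset": [0, 0, 0], "rot": [0, 0, 0]}
    - {"offset": [0, 0, 0], "rot": [0, 0, 0]}
    - {"offset": [0, 0, 0], "rot": [0, 0, 0]}
    - {"offset": [0, 0, 0], "rot": [0, 0, 0]}
    - {"offset": [0, 0, 0], "rot": [0, 0, 0]}
    - {"offset": [0, 0, 0], "rot": [0, 0, 0]}
    - {"offset": [0, 0, 0], "rot": [0, 0, 0]}
  hand: 0.3
  newtons: 15

```text
time: 19.1
position: [0.5515, -0.1433, 0.0855]
tool_rot: [0.991, 0.136, -0.0, -0.0]
ft_force: [0.7, 0.9, -1.2]
grip_width: 0.0401
grip_force: 14.4
```

>>> apply_moves:
  series:
    - {"offset": [0, 0, 1], "rot": [0, 0, 0]}
    - {"offset": [0, 0, 4], "rot": [0, 0, 0]}
    - {"offset": [0, 0, 8], "rot": [0, 0, 0]}
    - {"offset": [0, 0, 12], "rot": [0, 0, 0]}
    - {"offset": [0, 1, 16], "rot": [0, 0, 6]}
    - {"offset": [-1, 4, 17], "rot": [0, 0, 13]}
    - {"offset": [-2, 7, 17], "rot": [0, 0, 20]}
    - {"offset": [-3, 10, 17], "rot": [0, 0, 27]}
    - {"offset": [-4, 13, 17], "rot": [0, 0, 34]}
    - {"offset": [-5, 16, 17], "rot": [0, 0, 41]}
    - {"offset": [-6, 19, 17], "rot": [0, 0, 48]}
    - {"offset": [-7, 22, 17], "rot": [0, 0, 55]}
    - {"offset": [-8, 25, 17], "rot": [0, 0, 62]}
    - {"offset": [-9, 28, 17], "rot": [0, 0, 69]}
    - {"offset": [-10, 30, 17], "rot": [0, 0, 76]}
    - {"offset": [-11, 32, 17], "rot": [0, 0, 83]}
    - {"offset": [-11.3, 33.3, 16], "rot": [0, 0, 90]}
    - {"offset": [-11.3, 33.3, 14], "rot": [0, 0, 90]}
    - {"offset": [-11.3, 33.3, 14], "rot": [0, 0, 90]}
    - {"offset": [-11.3, 33.3, 14], "rot": [0, 0, 90]}

```text
time: 21.1
position: [0.4384, 0.1896, 0.2258]
tool_rot: [0.604, 0.797, -0.0, -0.0]
ft_force: [0.2, 0.3, -1.6]
grip_width: 0.04
grip_force: 14.3
```

```bash
python3 - <<'E'
from h import *
o=get_obs(); print(o['time'],o['position'],np.round(o['q'],2),Rn.from_quat(o['tool_rot']).as_matrix()[:,1])
im=vision.camera('side'); cv2.imwrite('pics/s5.png',cv2.resize(im[100:310,100:340,::-1],None,fx=2.8,fy=2.8,interpolation=cv2.INTER_CUBIC))
for q in ("jar_tan","jar_green","jar_red"): print(q,best('side',q))
E
```

```text
21.1 [0.43838636 0.18956923 0.22581221] [ 0.17  0.36  1.81 -0.    0.97 -0.1 ] [ 9.62815791e-01  2.70157702e-01 -7.53901951e-04]
jar_tan [([0.455, 0.127, 0.004], 0.8)]
jar_green []
jar_red [([0.438, 0.186, 0.137], 0.79)]
```

View pics/s5.png

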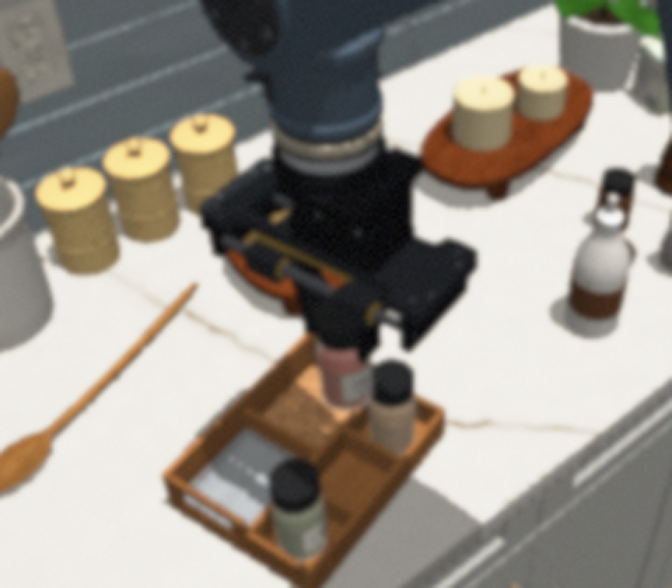

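Tan and green stand in the end compartments, at crop (390,410) and (298,510). Red hangs upright above the middle, with the jaws running front to back. Lowering.

>>> apply_moves:
  series:
    - {"offset": [0, 0, -4], "rot": [0, 0, 0]}
    - {"offset": [0, 0, -7.5], "rot": [0, 0, 0]}
    - {"offset": [0, 0, -10], "rot": [0, 0, 0]}
    - {"offset": [0, 0, -11.5], "rot": [0, 0, 0]}
    - {"offset": [0, 0, -12.5], "rot": [0, 0, 0]}
    - {"offset": [0, 0, -13], "rot": [0, 0, 0]}
    - {"offset": [0, 0, -13.2], "rot": [0, 0, 0]}
    - {"offset": [0, 0, -13.2], "rot": [0, 0, 0]}
    - {"offset": [0, 0, -13.2], "rot": [0, 0, 0]}

```text
time: 22.2
position: [0.4392, 0.1898, 0.0943]
tool_rot: [0.604, 0.797, 0.001, 0.001]
ft_force: [-0.1, 0.5, -0.7]
grip_width: 0.0401
grip_force: 14.3
```

>>> apply_moves:
  series:
    - {"offset": [0, 0, 0], "rot": [0, 0, 0]}
    - {"offset": [0, 0, 0], "rot": [0, 0, 0]}
    - {"offset": [0, 0, 0], "rot": [0, 0, 0]}
    - {"offset": [0, 0, 0], "rot": [0, 0, 0]}
    - {"offset": [0, 0, 1.5], "rot": [0, 0, 0]}
    - {"offset": [0, 0, 5], "rot": [0, 0, 0]}
    - {"offset": [0, 0, 9], "rot": [0, 0, 0]}
    - {"offset": [0, -2, 13], "rot": [0, 0, 0]}
    - {"offset": [0, -6, 16], "rot": [0, 0, 0]}
    - {"offset": [0, -10, 16], "rot": [0, 0, 0]}
    - {"offset": [0, -14, 16], "rot": [0, 0, 0]}
    - {"offset": [0, -18, 16], "rot": [0, 0, 0]}
    - {"offset": [0, -22, 16], "rot": [0, 0, 0]}
    - {"offset": [0, -26, 16], "rot": [0, 0, 0]}
    - {"offset": [0.3, -29.5, 16], "rot": [0, 0, 0]}
    - {"offset": [0.6, -32.3, 16], "rot": [0, 0, 0]}
    - {"offset": [0.6, -32.3, 16], "rot": [0, 0, 0]}
    - {"offset": [0.6, -32.3, 16], "rot": [0, 0, 0]}
  hand: 1

```text
time: 24.0
position: [0.4442, -0.1333, 0.2533]
tool_rot: [0.605, 0.796, 0.0, -0.001]
ft_force: [-0.2, 0.0, 0.1]
grip_width: 0.0869
grip_force: 0.0
```

```bash
python3 - <<'E'
from h import *
for c in ("wrist","side","scene"):
    im=vision.camera(c); cv2.imwrite(f'pics/{c}6.png',im[:,:,::-1])
    for q in ("jar_red","oil_bottle","pepper_mill"): print(c,q,best(c,q))
print(get_obs()['position'])
E
```

```text
wrist jar_red [([0.443, -0.135, 0.0], 0.7)]
wrist oil_bottle [([0.441, -0.132, 0.001], 0.55)]
wrist pepper_mill []
side jar_red [([0.443, 0.19, 0.004], 0.9)]
side oil_bottle [([0.446, -0.13, 0.001], 0.65)]
side pepper_mill []
scene jar_red []
scene oil_bottle [([0.446, -0.137, 0.001], 0.6)]
scene pepper_mill [([0.532, -0.389, -0.004], 0.57)]
[ 0.44467128 -0.13315146  0.25358198]
```

View pics/wrist6.png

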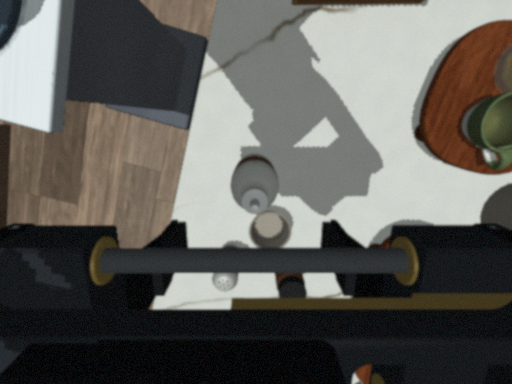

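The oil bottle's neck, at (255,195), is centred between the fingers, and the side network puts red in the middle compartment. Descending to the neck.

>>> apply_moves:
  series:
    - {"offset": [0, 0, -4], "rot": [0, 0, 0]}
    - {"offset": [0, 0, -7], "rot": [0, 0, 0]}
    - {"offset": [0, 0, -9], "rot": [0, 0, 0]}
    - {"offset": [0, 0, -9.6], "rot": [0, 0, 0]}
    - {"offset": [0, 0, -9.6], "rot": [0, 0, 0]}
    - {"offset": [0, 0, -9.6], "rot": [0, 0, 0]}

```text
time: 25.2
position: [0.4453, -0.1337, 0.1583]
tool_rot: [0.604, 0.797, 0.0, 0.001]
ft_force: [-0.1, 0.6, 0.6]
grip_width: 0.087
grip_force: 0.0
```

>>> apply_moves:
  series:
    - {"offset": [0, 0, 0], "rot": [0, 0, 0]}
    - {"offset": [0, 0, 0], "rot": [0, 0, 0]}
    - {"offset": [0, 0, 0], "rot": [0, 0, 0]}
    - {"offset": [0, 0, 0], "rot": [0, 0, 0]}
    - {"offset": [0, 0, 0], "rot": [0, 0, 0]}
    - {"offset": [0, 0, 0], "rot": [0, 0, 0]}
    - {"offset": [0, 0, 0], "rot": [0, 0, 0]}
    - {"offset": [0, 0, 0], "rot": [0, 0, 0]}
    - {"offset": [0, 0, 0], "rot": [0, 0, 0]}
  hand: 0.1
  newtons: 35

```text
time: 26.1
position: [0.4446, -0.1333, 0.1575]
tool_rot: [0.604, 0.797, -0.0, -0.0]
ft_force: [0.3, -0.0, -0.2]
grip_width: 0.0232
grip_force: 35.1
```

>>> apply_moves:
  series:
    - {"offset": [0, 0, 0.5], "rot": [0, 0, 0]}
    - {"offset": [0, 0, 2], "rot": [0, 0, 0]}
    - {"offset": [0, 0, 5], "rot": [0, 0, 0]}
    - {"offset": [0, 0, 8], "rot": [0, 0, 0]}
    - {"offset": [0, 0, 11], "rot": [0, 0, 0]}
    - {"offset": [0, 1.5, 13], "rot": [0, 0, 0]}
    - {"offset": [0.5, 4, 13], "rot": [0, 0, 0]}
    - {"offset": [1, 7, 13], "rot": [0, 0, 0]}
    - {"offset": [1.5, 10, 13], "rot": [0, 0, 0]}
    - {"offset": [2, 13, 13], "rot": [0, 0, 0]}
    - {"offset": [2.5, 16, 13], "rot": [0, 0, 0]}
    - {"offset": [3, 19, 13], "rot": [0, 0, 0]}
    - {"offset": [3.5, 22, 13], "rot": [0, 0, 0]}
    - {"offset": [4, 25, 13], "rot": [0, 0, 0]}
    - {"offset": [4.5, 28, 13], "rot": [0, 0, 0]}
    - {"offset": [5, 31, 13], "rot": [0, 0, 0]}
    - {"offset": [5.5, 34, 13], "rot": [0, 0, 0]}
    - {"offset": [5.5, 36.5, 13], "rot": [0, 0, 0]}
    - {"offset": [5.5, 38.5, 13], "rot": [0, 0, 0]}
    - {"offset": [5.5, 39.2, 13], "rot": [0, 0, 0]}

```text
time: 28.1
position: [0.4984, 0.2604, 0.2865]
tool_rot: [0.603, 0.798, -0.001, -0.001]
ft_force: [-0.6, 1.2, -4.4]
grip_width: 0.0235
grip_force: 34.9
```

>>> apply_moves:
  series:
    - {"offset": [0, 0, 0], "rot": [0, 0, 0]}
    - {"offset": [0, 0, 0], "rot": [0, 0, 0]}
    - {"offset": [0, 0, 0], "rot": [0, 0, 0]}
    - {"offset": [0, 0, 0], "rot": [0, 0, 0]}

```text
time: 28.5
position: [0.4997, 0.2576, 0.2876]
tool_rot: [0.605, 0.797, -0.0, 0.0]
ft_force: [-0.8, -0.8, -5.4]
grip_width: 0.0232
grip_force: 34.9
```

```bash
python3 - <<'E'
from h import *
im=vision.camera('side'); cv2.imwrite('pics/s7.png',cv2.resize(im[70:310,90:340,::-1],None,fx=2.4,fy=2.4,interpolation=cv2.INTER_CUBIC))
for q in ("jar_tan","jar_green","jar_red","oil_bottle","drip_liner"): print(q,best('side',q))
E
```

```text
jar_tan [([0.482, 0.206, -0.001], 0.38)]
jar_green [([0.422, 0.252, 0.007], 0.56)]
jar_red [([0.44, 0.188, 0.009], 0.58)]
oil_bottle [([0.502, 0.26, 0.13], 0.89)]
drip_liner [([0.5, 0.26, 0.009], 0.63)]
```

View pics/s7.png

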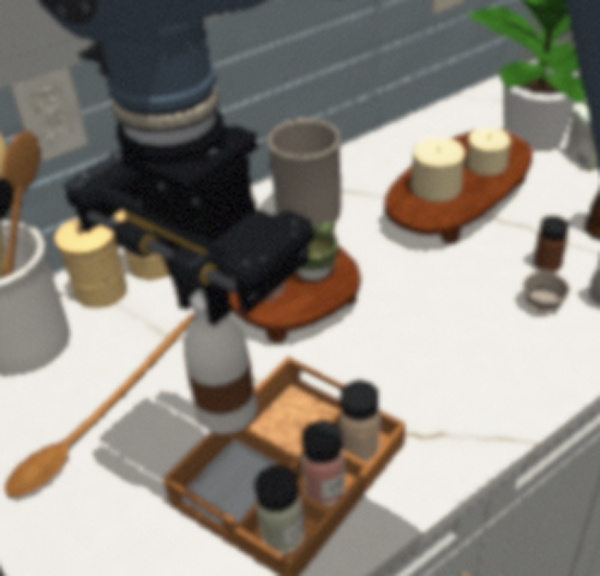

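All three jars stand in place, and the oil bottle hangs upright above the liner (crop (218,370)). Lowering it.

>>> apply_moves:
  series:
    - {"offset": [0, 0.1, -3], "rot": [0, 0, 0]}
    - {"offset": [0, 0.1, -6], "rot": [0, 0, 0]}
    - {"offset": [0, 0.1, -8.5], "rot": [0, 0, 0]}
    - {"offset": [0, 0.1, -10], "rot": [0, 0, 0]}
    - {"offset": [0, 0.1, -11], "rot": [0, 0, 0]}
    - {"offset": [0, 0.1, -11.6], "rot": [0, 0, 0]}
    - {"offset": [0, 0.1, -11.9], "rot": [0, 0, 0]}
    - {"offset": [0, 0.1, -11.9], "rot": [0, 0, 0]}
    - {"offset": [0, 0.1, -11.9], "rot": [0, 0, 0]}

```text
time: 29.7
position: [0.5002, 0.2599, 0.1693]
tool_rot: [0.604, 0.797, 0.001, 0.001]
ft_force: [-0.3, -0.1, -5.1]
grip_width: 0.0233
grip_force: 34.9
```

>>> apply_moves:
  series:
    - {"offset": [0, 0, -0.1], "rot": [0, 0, 0]}
    - {"offset": [0, 0, -0.1], "rot": [0, 0, 0]}
    - {"offset": [0, 0, -0.1], "rot": [0, 0, 0]}

```text
time: 30.0
position: [0.4997, 0.2597, 0.1678]
tool_rot: [0.604, 0.797, 0.0, 0.0]
ft_force: [0.1, 0.1, -5.4]
grip_width: 0.0233
grip_force: 34.9
```

>>> apply_moves:
  series:
    - {"offset": [0, 0, 0], "rot": [0, 0, 0]}
    - {"offset": [0, 0, 0], "rot": [0, 0, 0]}
    - {"offset": [0, 0, 0], "rot": [0, 0, 0]}
    - {"offset": [0, 0, 0], "rot": [0, 0, 0]}
    - {"offset": [0, 0, 1.5], "rot": [0, 0, 0]}
    - {"offset": [0, 0, 4.5], "rot": [0, 0, 0]}
    - {"offset": [0, 0, 8], "rot": [0, 0, 0]}
    - {"offset": [0, -3, 10], "rot": [0, 0, 0]}
    - {"offset": [0, -7, 10], "rot": [0, 0, 0]}
    - {"offset": [0, -11, 10], "rot": [0, 0, 0]}
    - {"offset": [0, -15, 10], "rot": [0, 0, 0]}
    - {"offset": [0, -19, 10], "rot": [0, 0, 0]}
    - {"offset": [0, -23, 10], "rot": [0, 0, 0]}
    - {"offset": [0, -27, 10], "rot": [0, 0, 0]}
    - {"offset": [0, -31, 10], "rot": [0, 0, 0]}
    - {"offset": [0, -35, 10], "rot": [0, 0, 0]}
    - {"offset": [0, -39, 10], "rot": [0, 0, 0]}
    - {"offset": [0, -43, 10], "rot": [0, 0, 0]}
    - {"offset": [0, -46, 10], "rot": [0, 0, 0]}
  hand: 1

```text
time: 31.9
position: [0.4997, -0.203, 0.2679]
tool_rot: [0.605, 0.797, -0.0, 0.001]
ft_force: [0.4, 0.8, 0.2]
grip_width: 0.0868
grip_force: 0.0
```

>>> apply_moves:
  series:
    - {"offset": [0, -4, 0], "rot": [0, 0, 0]}
    - {"offset": [1, -8, 0], "rot": [0, 0, 0]}
    - {"offset": [2, -12, 0], "rot": [0, 0, 0]}
    - {"offset": [3, -16, 0], "rot": [0, 0, 0]}
    - {"offset": [3.4, -19, 0], "rot": [0, 0, 0]}
    - {"offset": [3.4, -19, 0], "rot": [0, 0, 0]}
    - {"offset": [3.4, -19, 0], "rot": [0, 0, 0]}
    - {"offset": [3.4, -19, 0], "rot": [0, 0, 0]}

```text
time: 32.7
position: [0.5333, -0.3891, 0.2674]
tool_rot: [0.604, 0.797, 0.0, -0.001]
ft_force: [0.2, -0.5, 0.3]
grip_width: 0.0869
grip_force: 0.0
```

```bash
python3 - <<'E'
from h import *
for c in ("wrist","side","scene"):
    im=vision.camera(c); cv2.imwrite(f'pics/{c}8.png',im[:,:,::-1])
    for q in ("oil_bottle","pepper_mill"): print(c,q,best(c,q))
print(get_obs()['position'])
E
```

```text
wrist oil_bottle []
wrist pepper_mill [([0.531, -0.395, 0.001], 0.76), ([0.539, -0.271, 0.0], 0.62)]
side oil_bottle [([0.501, 0.264, 0.009], 0.65), ([0.54, -0.27, 0.001], 0.51)]
side pepper_mill [([0.457, 0.128, 0.009], 0.55), ([0.418, 0.255, 0.008], 0.52)]
scene oil_bottle [([0.5, 0.255, 0.009], 0.86)]
scene pepper_mill [([0.534, -0.39, 0.001], 0.94), ([0.542, -0.273, -0.001], 0.69)]
[ 0.53369037 -0.39004522  0.26770081]
```

View pics/wrist8.png

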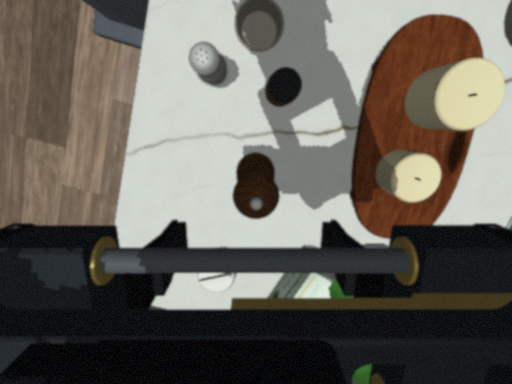

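The oil bottle stands on the liner according to both fixed cameras, and the mill's head at (256,190) is centred. Descending.

>>> apply_moves:
  series:
    - {"offset": [0, -0.1, -4], "rot": [0, 0, 0]}
    - {"offset": [0, -0.1, -7.5], "rot": [0, 0, 0]}
    - {"offset": [0, -0.1, -10], "rot": [0, 0, 0]}
    - {"offset": [0, -0.1, -12], "rot": [0, 0, 0]}
    - {"offset": [0, -0.1, -13.2], "rot": [0, 0, 0]}
    - {"offset": [0, -0.1, -13.2], "rot": [0, 0, 0]}
    - {"offset": [0, -0.1, -13.2], "rot": [0, 0, 0]}
    - {"offset": [0, -0.1, -13.2], "rot": [0, 0, 0]}

```text
time: 33.95
position: [0.5344, -0.3921, 0.1371]
tool_rot: [0.604, 0.797, -0.0, 0.001]
ft_force: [-0.1, 0.0, -0.4]
grip_width: 0.087
grip_force: 0.0
```

>>> apply_moves:
  series:
    - {"offset": [0, 0, 0], "rot": [0, 0, 0]}
    - {"offset": [0, 0, 0], "rot": [0, 0, 0]}
    - {"offset": [0, 0, 0], "rot": [0, 0, 0]}
    - {"offset": [0, 0, 0], "rot": [0, 0, 0]}
    - {"offset": [0, 0, 0], "rot": [0, 0, 0]}
    - {"offset": [0, 0, 0], "rot": [0, 0, 0]}
    - {"offset": [0, 0, 0], "rot": [0, 0, 0]}
  hand: 0.4
  newtons: 20

```text
time: 34.65
position: [0.5338, -0.3914, 0.1356]
tool_rot: [0.604, 0.797, 0.0, 0.0]
ft_force: [0.2, -0.2, -0.5]
grip_width: 0.0472
grip_force: 19.8
```

>>> apply_moves:
  series:
    - {"offset": [0, 0, 0.5], "rot": [0, 0, 0]}
    - {"offset": [0, 0, 3], "rot": [0, 0, 0]}
    - {"offset": [0, 0, 6.5], "rot": [0, 0, 0]}
    - {"offset": [0, 0, 10], "rot": [0, 0, 0]}
    - {"offset": [0, 1, 13], "rot": [0, 0, 0]}
    - {"offset": [-0.2, 4, 14], "rot": [0, 0, 0]}
    - {"offset": [-0.6, 8, 14], "rot": [0, 0, 0]}
    - {"offset": [-0.6, 12, 14], "rot": [0, 0, 0]}
    - {"offset": [-0.6, 16, 14], "rot": [0, 0, 0]}
    - {"offset": [-0.6, 20, 14], "rot": [0, 0, 0]}
    - {"offset": [-0.6, 24, 14], "rot": [0, 0, 0]}
    - {"offset": [-0.6, 28, 14], "rot": [0, 0, 0]}
    - {"offset": [-0.6, 32, 14], "rot": [0, 0, 0]}
    - {"offset": [-0.6, 36, 14], "rot": [0, 0, 0]}
    - {"offset": [-0.6, 40, 14], "rot": [0, 0, 0]}
    - {"offset": [-0.6, 44, 14], "rot": [0, 0, 0]}
    - {"offset": [-0.6, 48, 14], "rot": [0, 0, 0]}
    - {"offset": [-0.6, 51.5, 14], "rot": [0, 0, 0]}
    - {"offset": [-0.6, 54, 14], "rot": [0, 0, 0]}
    - {"offset": [-0.6, 55.5, 13], "rot": [0, 0, 0]}

```text
time: 36.65
position: [0.528, 0.1658, 0.2664]
tool_rot: [0.603, 0.798, 0.001, 0.001]
ft_force: [1.2, -1.0, -2.5]
grip_width: 0.0475
grip_force: 19.9
```

>>> apply_moves:
  series:
    - {"offset": [0, 0, 0], "rot": [0, 0, 0]}
    - {"offset": [0, 0, 0], "rot": [0, 0, 0]}
    - {"offset": [0, 0, 0], "rot": [0, 0, 0]}
    - {"offset": [0, 0, 0], "rot": [0, 0, 0]}

```text
time: 37.05
position: [0.5279, 0.1624, 0.2657]
tool_rot: [0.605, 0.796, -0.0, 0.0]
ft_force: [-0.1, 0.3, -1.9]
grip_width: 0.047
grip_force: 19.8
```

```bash
python3 - <<'E'
from h import *
im=vision.camera('side'); cv2.imwrite('pics/s9.png',cv2.resize(im[70:310,90:340,::-1],None,fx=2.4,fy=2.4,interpolation=cv2.INTER_CUBIC))
for q in ("jar_tan","oil_bottle","pepper_mill"): print(q,best('side',q))
E
```

```text
jar_tan [([0.457, 0.127, 0.011], 0.82)]
oil_bottle [([0.5, 0.26, 0.014], 0.91)]
pepper_mill []
```

View pics/s9.png

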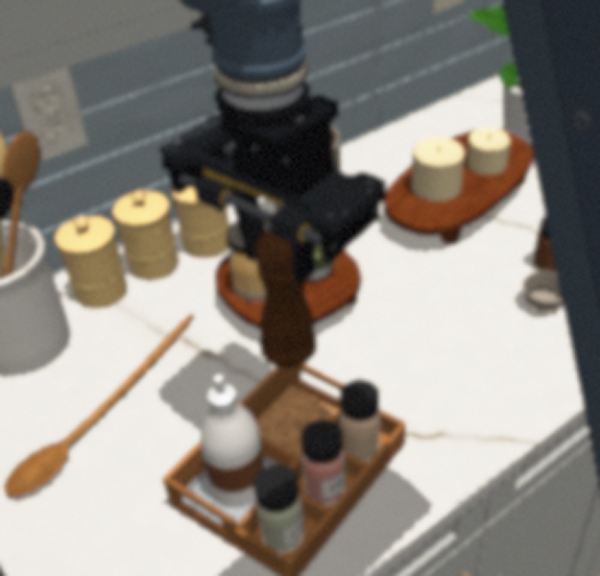

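The oil bottle stands upright on the liner (crop (230,440)), and the mill hangs upright above the cork. Lowering.

>>> apply_moves:
  series:
    - {"offset": [0, 0.1, -3.5], "rot": [0, 0, 0]}
    - {"offset": [0, 0.1, -6.5], "rot": [0, 0, 0]}
    - {"offset": [0, 0.1, -9], "rot": [0, 0, 0]}
    - {"offset": [0, 0.1, -10.5], "rot": [0, 0, 0]}
    - {"offset": [0, 0.1, -11.3], "rot": [0, 0, 0]}
    - {"offset": [0, 0.1, -11.7], "rot": [0, 0, 0]}
    - {"offset": [0, 0.1, -11.9], "rot": [0, 0, 0]}
    - {"offset": [0, 0.1, -11.9], "rot": [0, 0, 0]}
    - {"offset": [0, 0.1, -11.9], "rot": [0, 0, 0]}
    - {"offset": [0, 0.1, -11.9], "rot": [0, 0, 0]}

```text
time: 38.25
position: [0.5281, 0.1647, 0.1473]
tool_rot: [0.604, 0.797, 0.001, 0.001]
ft_force: [-0.8, -0.8, -2.2]
grip_width: 0.0472
grip_force: 19.8
```

>>> apply_moves:
  series:
    - {"offset": [0, 0, 0], "rot": [0, 0, 0]}
    - {"offset": [0, 0, 0], "rot": [0, 0, 0]}
    - {"offset": [0, 0, 0], "rot": [0, 0, 0]}
    - {"offset": [0, 0, 0], "rot": [0, 0, 0]}
    - {"offset": [0, 0, 0], "rot": [0, 0, 0]}
    - {"offset": [0, 0, 1.5], "rot": [0, 0, 0]}
    - {"offset": [0, 0, 4.5], "rot": [0, 0, 0]}
    - {"offset": [0, 0, 8], "rot": [0, 0, 0]}
    - {"offset": [0, -3, 11], "rot": [0, 0, 0]}
    - {"offset": [-1, -7, 12], "rot": [0, 0, 0]}
    - {"offset": [-2, -11, 12], "rot": [0, 0, 0]}
    - {"offset": [-3, -15, 12], "rot": [0, 0, 0]}
    - {"offset": [-4, -19, 12], "rot": [0, 0, 0]}
    - {"offset": [-5, -22, 12], "rot": [0, 0, 0]}
    - {"offset": [-5, -22, 12], "rot": [0, 0, 0]}
    - {"offset": [-5, -22, 12], "rot": [0, 0, 0]}
    - {"offset": [-5, -22, 12], "rot": [0, 0, 0]}
  hand: 1

```text
time: 39.95
position: [0.4778, -0.0546, 0.2665]
tool_rot: [0.604, 0.797, 0.0, -0.0]
ft_force: [-0.3, 0.4, 0.9]
grip_width: 0.0872
grip_force: 0.0
```

```bash
python3 - <<'E'
from h import *
im=vision.camera('side'); cv2.imwrite('pics/s10.png',cv2.resize(im[120:310,90:420,::-1],None,fx=2.4,fy=2.4,interpolation=cv2.INTER_CUBIC))
for q in ("jar_tan","jar_red","jar_green","oil_bottle","pepper_mill","amber_jar","salt_shaker","honey_jar"): print(q,best('side',q))
E
```

```text
jar_tan [([0.457, 0.127, 0.008], 0.94)]
jar_red [([0.444, 0.188, 0.009], 0.71)]
jar_green [([0.422, 0.256, 0.007], 0.82)]
oil_bottle [([0.499, 0.261, 0.011], 0.68)]
pepper_mill [([0.531, 0.166, 0.009], 0.63)]
amber_jar [([0.538, -0.275, -0.001], 0.44)]
salt_shaker []
honey_jar [([0.718, 0.079, 0.044], 0.8), ([0.423, 0.252, 0.009], 0.73)]
```

View pics/s10.png

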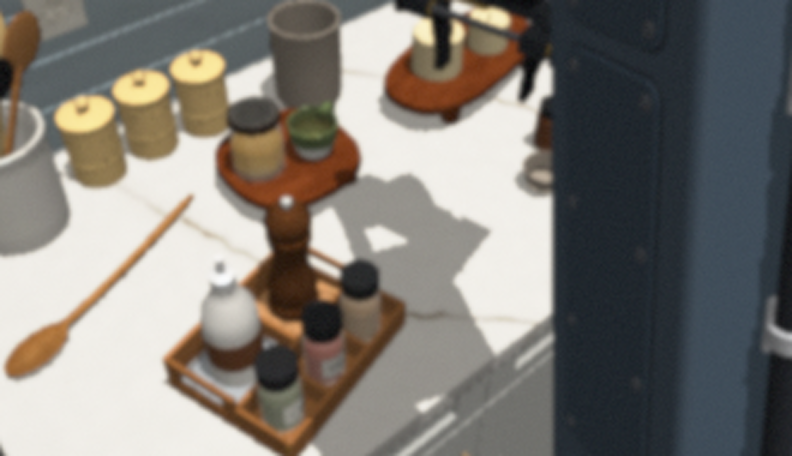

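All five stand upright in their compartments, at the positions measured, and the arm is clear. Handing in.

```bash
python3 -c "
from rig import hand_in; print(hand_in())"
```

```text
the job is handed in; nothing more can be done
None
```

I handed the job in at about 40 s of the 120 s allowed, and it returned no verdict. The last camera check showed the three spice jars, the oil bottle (on the drip liner) and the pepper mill all upright in their compartments, and the amber and honey jars where they started. The salt shaker was hidden in that last view, but I never touched it and it was standing when last seen.

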